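# Load the backup drive into the push-push dock

## Robot

A 7-joint arm with a two-finger parallel gripper is mounted at the origin on the work surface. World frame = base frame: x ahead of the robot, y to its left, z up, the work surface at z = 0. Lengths are in m, angles in rad, forces in N, time in s.
With the tool pointing down it reaches from about 0.4 to 0.85 m from the base axis. Payload 10.4 kg.
Tool frame: the origin (TCP) lies between the finger pads; the fingertips stand tcp_to_tips ahead of it and the grasp point (between the pads) lies 8 mm behind it (tcp_to_tips is the distance from the TCP to the fingertips, in m); z points along the fingers, y is the line along which they close (so a half turn about z gives the same grasp; the last joint's range is limited). The gripper opens to 85 mm and grips with 20 to 120 N. Pads are 22 mm wide; open, the fingers measure 114 mm over their backs; the gripper's body (76 mm by 85 mm) begins 54 mm behind the grasp point. The pads swing forward as they close: fully open they stand 13 mm farther back than shut.
Start: joints at [-1.217, 0.332, -0.065, 1.46, 0.022, 1.35, -0.088], TCP at [0.23, 0.581, 0.222] pointing down, gripper open.
Joint ranges: [-2.6, 2.6], [-0.5, 2.12], [-1.47, 1.34], [0.16, 2.42], [-1.27, 4.41], [0.06, 2.06], [-2.6, 2.6]. Speed limits (rad/s): [2.22, 2.22, 2.79, 2.79, 3.14, 3.14, 3.14].

## Interface

Orientations are given as a unit quaternion [x, y, z, w].
In Python, from workcell import * gives the robot as it stands.
- The arm moves only by the tool apply_moves, never from a script. Its argument "rows" is a list of rows, each an object of numbers: "x", "y", "z": the shift along the tool's x, y, z in mm; "ax", "ay", "az": the turn, a rotation vector about the tool's x, y, z in degrees; "gripper": the closure, from 0 (fully open) to 1 (shut). A call has 1 to 5 rows; each row shifts and turns the commanded pose from where the row before left it, along the tool's axes as they then stand; what a row does not reach is not made up. A row lasts 1/12 s, in which the tool goes at most 41.7 mm and 7.16 degrees, less where a joint would pass 70% of its speed; a pose out of reach is approached as far as the arm can. A call with a gripper value outside its range is refused whole. The fingers move at their own pace and stop on an object; "newtons" is the grip in N (left out, the last holds). Time passes only in rows, so rows that do not move let the fingers close. It gives the time, the measured TCP pose, the force, the opening and the grip force at its end, in the units of the state.
- get_obs(): the state, without advancing time (a new reading comes with each control period).
- camera(name): name is "scene" or "top" or "wrist"; returns a dict with "color" (480x640x3 uint8, red, green, blue), "fov_y" (degrees; the focal length in pixels is half the picture's height over the tangent of half this angle, whatever the lens; pixels are square), "cx", "cy" (the principal point, pixels), "rvec" (rotation vector, rad) and "tvec" (3), from world to camera coordinates, as OpenCV has them. Camera axes: x right, y down, z forward; pixel columns grow to the right and rows downward; lengths in m; the calibration is good to about 2 mm. A picture is of the moment at which its call begins. There is no depth.
- hand_in(): hands the job in; it is judged then, once.
The state is a dict: "clock": time; "joint_pos": joint angles; "joint_velocities": joint speeds; "tau": joint torques, N m; "position": TCP position; "ee_rot": TCP orientation; "ft_force": force on the tool from outside, world axes, zero at the start; "torque": the same for the moment, N m; "grip_width": opening from 0.0 (shut) to 1.0 (fully open); "grasp_force": force on a finger pad.
Only numpy, scipy, OpenCV 4.12 (cv2) and the standard library are available. Lean on these libraries where they do the work, as an engineer would, in place of code of your own. Each camera call takes 0.05 s, during which the arm holds its last target. There are 200 camera calls.

## Task

Take the tallest of the three drive cartridges out of the slotted black rack, stand it in the mouth of the empty drive dock and push it all the way down so that the push-push catch holds it down when you let go. Leave it upright in the dock, held by the catch; one full push catches it, a second one would eject it again.

Things in the scene. Friction and masses are not known exactly. Their poses are not given: they have to be found in the camera images.
- drive: Tall drive cartridge: upright aluminium slab, white cap on top (as on all three), 70 mm wide (x), 20 thick (y), 105 tall (z), 0.10 to 0.22 kg; origin at the centre of its underside. Stands loose in one slot of the black rack (slot floor 6 mm, slot walls 40 mm above the table; slots 62 mm apart along y). The other two cartridges are 72 and 80 mm tall. May go into the dock either way round.
- dock_mouth (a point): Centre of the dock's mouth at rim level, 88 mm above the table; z up, x along the slot, y across. The dock is a fixed black block 60 mm wide with a grey housing, as high, on its +x end (x -52 to +88 mm). Mouth 90 x 44 mm, narrowing by sloped grey lead-ins 18 mm deep to a slot 74 x 24. Inside, a sprung floor, 30 mm below the rim when up: the tall drive then projects 75 mm.
- dock_carriage (a joint): Depth of the dock's sprung floor (m): 0 up (start), 0.028 fully down (hard stop). Spring 5 N at the top, 7.8 N at the bottom. Pushed past 0.025 and let go, it rises only to about 0.015, where the catch holds it (drive then projects 60 mm above the rim). Another full push and release lets it rise to 0. A push that stops short of 0.020 springs back.

How it is judged:
At the end, for the whole second after the job is handed in: The tall drive is in the dock's slot, within 10 mm of its centre and 10 degrees of upright, its underside at least 38 mm below the rim, at rest and let go, with the sprung floor held down by the catch (between 11 and 20 mm) (value of joint dock_carriage between 0.011 and 0.02 m and horizontal distance between drive and dock_mouth below 0.01 m and z of drive in the frame of dock_mouth below -0.038 m and angle between drive's own z axis and vertical below 0.18 rad and linear speed of drive below 0.02 m/s); the robot touches nothing.
It also fails if it takes over 38 s, if anything falls off the work surface, if the arm or the gripper's body presses on something with over 40 N, if the wrist force passes 120 N, or if a joint passes its speed limit or range.

## Working session

There is one attempt and no reset: what is moved stays moved. The work goes in short steps, Python scripts to look and compute and a tool call to move; the robot and the scene stay as the last step left them, time stands still between calls to the robot, and variables do not carry over. Pictures are saved under pics/ and viewed, at most 10 in all, crops included, and the job is handed in when it is done.

Besides the shell and the picture viewer there is one more tool, called after "Emit:" in YAML: its name, and indented under it one key for each argument. apply_moves: Moves the arm, as the interface text tells. Its arguments: {"type":"object","properties":{"rows":{"type":"array","items":{"type":"object","properties":{"x":{"type":"number"},"y":{"type":"number"},"z":{"type":"number"},"ax":{"type":"number"},"ay":{"type":"number"},"az":{"type":"number"},"gripper":{"type":"number"}}}},"newtons":{"type":"number"}},"required":["rows"]}

```bash
ls; mkdir -p pics; cat > h.py <<'E'
from workcell import *
import numpy as np, cv2
from scipy.spatial.transform import Rotation as R
def snap(n,f):
    c=camera(n); cv2.imwrite('pics/'+f+'.png',c['color'][:,:,::-1]); np.save('pics/'+f+'.npy',c,allow_pickle=True); return c
def load(f): return np.load('pics/'+f+'.npy',allow_pickle=True).item()
def K(c):
    f=240/np.tan(np.radians(c['fov_y'])/2); return np.array([[f,0,c['cx']],[0,f,c['cy']],[0,0,1]])
def ray(c,p,z):
    Rm=R.from_rotvec(np.ravel(c['rvec'])).as_matrix(); t=np.ravel(c['tvec']); o=-Rm.T@t
    d=Rm.T@np.linalg.inv(K(c))@np.array([p[0],p[1],1.]); return o+d*(z-o[2])/d[2]
def proj(c,P): return cv2.projectPoints(np.array(P,float).reshape(-1,1,3),np.ravel(c['rvec']),np.ravel(c['tvec']),K(c),None)[0].reshape(-1,2)
E
python3 - <<'E'
from h import *
for n in ['scene','top']:
    c=snap(n,n+'0'); Rm=R.from_rotvec(np.ravel(c['rvec'])).as_matrix(); print(n,c['fov_y'],c['cx'],c['cy'],-Rm.T@np.ravel(c['tvec']))
print(get_obs())
a=[cv2.imread(f'pics/{n}0.png') for n in ['scene','top']]
E
```

```text
pics
scene 47.650641172157634 317.8405582017717 238.55716420951316 [1.03997549 0.44218282 0.50280627]
top 46.89023468681708 323.8622130415732 238.96632550816875 [ 0.47263971 -0.00118767  1.02724497]
{'clock': 0.1, 'joint_pos': array([-1.21660748,  0.33283745, -0.06473354,  1.4608586 ,  0.02157766,
        1.34989591, -0.08850543]), 'joint_velocities': array([ 0.00053818, -0.00083085,  0.00027553, -0.00124651,  0.00045669,
       -0.00026109, -0.00135713]), 'tau': array([ 3.40950910e-04, -6.26747203e+01,  4.85239585e-02, -3.92428851e+01,
        1.61839044e-02,  7.06361403e-03,  2.29517440e-05]), 'position': array([0.22980898, 0.58084029, 0.221177  ]), 'ee_rot': array([ 1.87261981e-01,  9.82309791e-01, -6.43238484e-04, -1.09608894e-04]), 'ft_force': array([ 0.99725253, -0.21822072,  0.23074095]), 'torque': array([-0.00247716,  0.02775537,  0.02471697]), 'grasp_force': 0.0, 'grip_width': 1.0005522836561422}
```

View pics/top0.png

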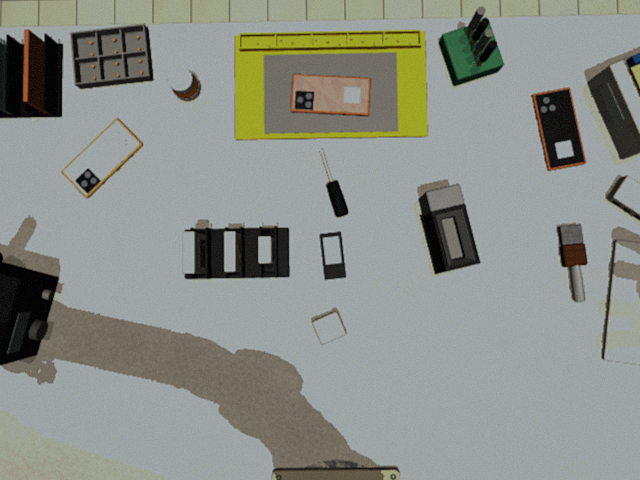

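View pics/scene0.png

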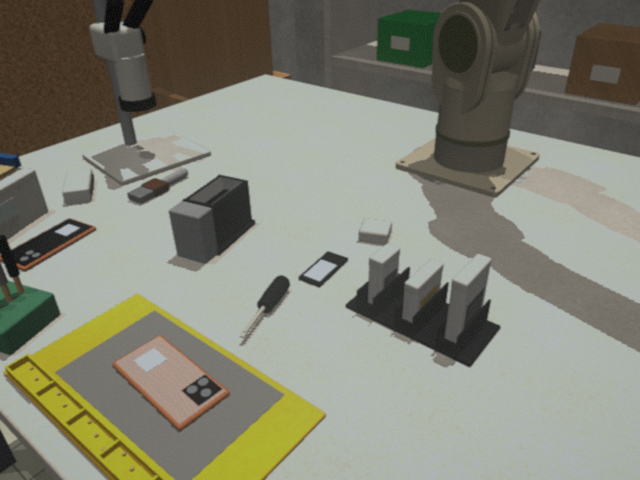

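The top view has image up = +x and left = +y. The rack is at px (183–290, 225–278) and the dock at about (450, 228), turned slightly. The tall drive is at the rack's left (+y) end, at about (190, 253) in top and (470, 300) in scene.

```bash
python3 - <<'E'
from h import *
t=cv2.imread('pics/top0.png'); s=cv2.imread('pics/scene0.png')
def z(i,x,y,w,h,W,H): return cv2.resize(i[y:y+h,x:x+w],(W,H),interpolation=cv2.INTER_CUBIC)
o=np.zeros((600,800,3),np.uint8)
o[:300,:400]=z(t,175,210,120,90,400,300)
o[:300,400:]=z(t,400,175,100,75+25,400,300)[:, :]
o[300:,:400]=z(s,345,240,160,120,400,300)
o[300:,400:]=z(s,160,165,100,100,400,300)
cv2.imwrite('pics/z1.png',o)
c=load('top0')
for p in [(183,231),(196,231),(196,277),(183,277)]: print(p,ray(c,p,.111))
for p in [(424,193),(462,185),(479,263),(437,272)]: print(p,ray(c,p,.088))
E
```

```text
(183, 231) [0.53982269 0.24699681 0.111     ]
(196, 231) [0.53955275 0.22525619 0.111     ]
(196, 277) [0.46309926 0.22513997 0.111     ]
(183, 277) [0.4633401  0.24678021 0.111     ]
(424, 193) [ 0.60126837 -0.15867788  0.088     ]
(462, 185) [ 0.6141006  -0.22349059  0.088     ]
(479, 263) [ 0.48111058 -0.2487553   0.088     ]
(437, 272) [ 0.4667397  -0.17771028  0.088     ]
```

View pics/z1.png

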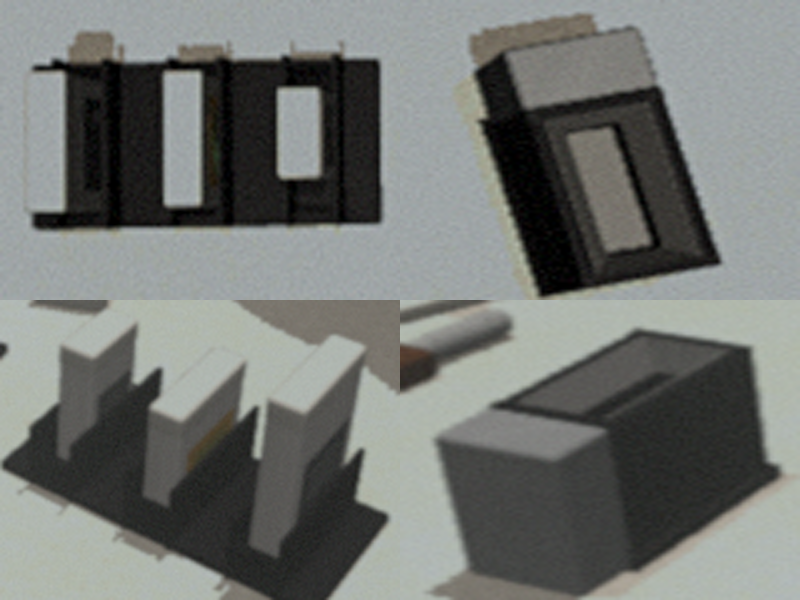

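Zoomed, the tall drive's cap has clear edges and the dock's rim corners and slot are readable. I read top-face corner pixels of the dock at (427,195), (459,184), (479.5,262.7), (445,270.7), and of the cap at (182.5,231), (195,231), (195,273.6), (183,273.6).

```bash
python3 - <<'E'
from h import *
c=load('top0')
q=np.array([ray(c,p,.111)[:2] for p in [(182.5,231),(194.8,231),(194.8,273.6),(183.3,273.6)]]); print(q,q.mean(0))
d=np.array([ray(c,p,.088)[:2] for p in [(426.8,195),(459.3,184),(479.5,262.7),(445,270.7)]])
print(d,[np.linalg.norm(d[i]-d[(i+1)%4]) for i in range(4)])
u=(d[0]+d[1])/2-(d[2]+d[3])/2; a=np.arctan2(u[1],u[0]); u/=np.linalg.norm(u)
cen=d.mean(0)-u*.018; print('dock',cen,np.degrees(a))
# inner slot check (floor at .058)
s=np.array([ray(c,p,.07)[:2] for p in [(442,218.3),(454,216.7),(464.5,256.7),(452.5,258.7)]]);print(s.mean(0),[np.linalg.norm(s[i]-s[(i+1)%4]) for i in range(4)])
u=s[0]+s[1]-s[2]-s[3];print(np.degrees(np.arctan2(u[1],u[0])))
# scene check
c=load('scene0')
q=np.array([ray(c,p,.111)[:2] for p in [(345+268*.4,240+100*.4),(345+305*.4,240+115*.4),(345+366*.4,240+45*.4),(345+330*.4,240+35*.4)]]);print(q,q.mean(0))
d=np.array([ray(c,p,.088)[:2] for p in [(160+35/4,165+140/3),(160+160/4,165+160/3),(160+350/4,165+48/3),(160+238/4,165+30/3)]]);
print(d,[np.linalg.norm(d[i]-d[(i+1)%4]) for i in range(4)]);u=d[2]+d[3]-d[0]-d[1];u/=np.linalg.norm(u);print(d.mean(0)+u*.018,np.degrees(np.arctan2(-u[1],-u[0])))
print(R.from_quat(get_obs()['ee_rot']).as_matrix())
import workcell; print([n for n in dir(workcell) if not n.startswith('__')])
E
```

```text
[[0.53983307 0.2478333 ]
 [0.53957766 0.22726235]
 [0.46874844 0.2271461 ]
 [0.46896338 0.24629641]] [0.50428064 0.23713454]
[[ 0.59777867 -0.16335884]
 [ 0.61587783 -0.21895342]
 [ 0.48160692 -0.24960958]
 [ 0.46877918 -0.19122928]] [np.float64(0.05846655237273224), np.float64(0.13772609302696048), np.float64(0.05977298747257499), np.float64(0.13197586521696172)]
dock [ 0.52343959 -0.20969393] 12.533385024707192
[ 0.52566398 -0.21038631] [np.float64(0.020909752232444116), np.float64(0.07128345158797546), np.float64(0.02092965413874271), np.float64(0.07197246677651786)]
13.218579518553621
[[0.54246997 0.23177855]
 [0.54254546 0.25085696]
 [0.47133921 0.24904208]
 [0.47390921 0.23089034]] [0.50756596 0.24064198]
[[ 0.62033418 -0.21175143]
 [ 0.60433705 -0.15633794]
 [ 0.47051725 -0.18934032]
 [ 0.48337815 -0.24613067]] [np.float64(0.05767636640097911), np.float64(0.13782922704990408), np.float64(0.0582283972112729), np.float64(0.1412051222502571)]
[ 0.52717436 -0.20523677] 13.974022261957979
[[-9.29865877e-01  3.67898414e-01 -4.56248004e-04]
 [ 3.67898696e-01  9.29865073e-01 -1.22266776e-03]
 [-2.55684472e-05 -1.30477008e-03 -9.99999148e-01]]
['MotionError', 'camera', 'get_obs', 'hand_in', 'tcp_to_tips']
```

Emit:
apply_moves:
  rows:
    - {"az": -5.4,"gripper": 0.45}
    - {"az": -5.4,"gripper": 0.45}
    - {"az": -5.4,"gripper": 0.45}
    - {"az": -5.4,"gripper": 0.45}
    - {"x": -20,"y": -25,"gripper": 0.45}
  newtons: 70

```text
invalid input at $.rows[0]: expected keys x, y, z, ax, ay, az, gripper
```

Emit:
apply_moves:
  rows:
    - {"x": -25,"y": -31}
    - {"x": -25,"y": -31}
    - {"x": -25,"y": -31}
    - {"x": -25,"y": -31}
    - {"x": -25,"y": -31}

```text
invalid input at $.rows[0]: expected keys x, y, z, ax, ay, az, gripper
```

Emit:
apply_moves:
  rows:
    - {"x": -25,"y": -31}
    - {"x": -25,"y": -31}
    - {"x": -25,"y": -31}
    - {"x": -25,"y": -31}
    - {}

```text
invalid input at $.rows[0]: expected keys x, y, z, ax, ay, az, gripper
```

```bash
python3 - <<'E'
from h import *
o=get_obs(); print(tcp_to_tips,o['clock'],o['position'],o['grip_width'],R.from_quat(o['ee_rot']).as_matrix().round(3).tolist())
snap('wrist','w1')
E
```

```text
0.011 0.1 [0.22980898 0.58084029 0.221177  ] 1.0005522836561422 [[-0.93, 0.368, -0.0], [0.368, 0.93, -0.001], [-0.0, -0.001, -1.0]]
```

View pics/w1.png

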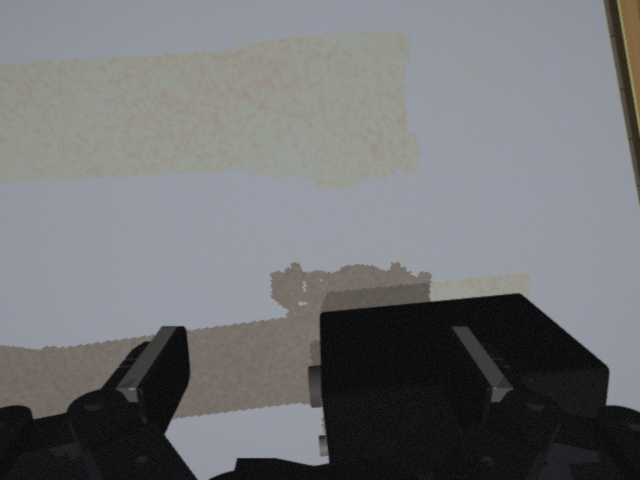

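The wrist view shows a black instrument box under and beside the right finger, at about (320–610, 295–480). I will rise first, then cross. Every row needs all its keys.

Emit:
apply_moves:
  rows:
    - {"x": 0,"y": 0,"z": -30,"ax": 0,"ay": 0,"az": -5.4,"gripper": 0.45}
    - {"x": 0,"y": 0,"z": -30,"ax": 0,"ay": 0,"az": -5.4,"gripper": 0.45}
    - {"x": 0,"y": 0,"z": -30,"ax": 0,"ay": 0,"az": -5.4,"gripper": 0.45}
    - {"x": 0,"y": 0,"z": -30,"ax": 0,"ay": 0,"az": -5.4,"gripper": 0.45}
    - {"x": -20,"y": -25,"z": 0,"ax": 0,"ay": 0,"az": 0,"gripper": 0.45}
  newtons: 70

```text
clock: 0.57
position: [0.2453, 0.5609, 0.3474]
ee_rot: [-0.007, 1.0, 0.004, -0.0]
ft_force: [0.5, 0.9, 1.4]
grip_width: 0.546
grasp_force: 0.0
```

Emit:
apply_moves:
  rows:
    - {"x": -25,"y": -31,"z": 0,"ax": 0,"ay": 0,"az": 0,"gripper": 0.45}
    - {"x": -25,"y": -31,"z": 0,"ax": 0,"ay": 0,"az": 0,"gripper": 0.45}
    - {"x": -25,"y": -31,"z": 0,"ax": 0,"ay": 0,"az": 0,"gripper": 0.45}
    - {"x": -25,"y": -31,"z": 0,"ax": 0,"ay": 0,"az": 0,"gripper": 0.45}
    - {"x": -25,"y": -31,"z": 0,"ax": 0,"ay": 0,"az": 0,"gripper": 0.45}

```text
clock: 0.98
position: [0.3758, 0.3994, 0.3418]
ee_rot: [-0.0, 1.0, 0.0, -0.0]
ft_force: [1.0, 0.7, 0.5]
grip_width: 0.55
grasp_force: 0.0
```

Emit:
apply_moves:
  rows:
    - {"x": -25,"y": -31,"z": 0,"ax": 0,"ay": 0,"az": 0,"gripper": 0.45}
    - {"x": -25,"y": -31,"z": 0,"ax": 0,"ay": 0,"az": 0,"gripper": 0.45}
    - {"x": -25,"y": -31,"z": 30,"ax": 0,"ay": 0,"az": 0,"gripper": 0.45}
    - {"x": -25,"y": -31,"z": 35,"ax": 0,"ay": 0,"az": 0,"gripper": 0.45}
    - {"x": 0,"y": 0,"z": 35,"ax": 0,"ay": 0,"az": 0,"gripper": 0.45}

```text
clock: 1.4
position: [0.4705, 0.2827, 0.2549]
ee_rot: [0.005, 1.0, 0.0, 0.002]
ft_force: [0.7, 0.8, 0.4]
grip_width: 0.548
grasp_force: 0.0
```

```bash
python3 - <<'E'
from h import *
o=get_obs(); print(tcp_to_tips,o['clock'],o['position'],o['grip_width'],R.from_quat(o['ee_rot']).as_matrix().round(3).tolist())
snap('wrist','w2')
E
```

```text
0.011 1.4 [0.47054838 0.28269878 0.2549456 ] 0.5484880808308141 [[-1.0, 0.009, 0.004], [0.009, 1.0, -0.0], [-0.004, 0.0, -1.0]]
```

View pics/w2.png

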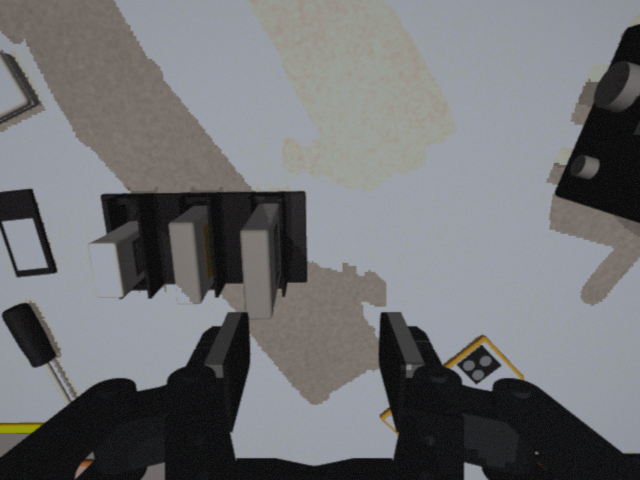

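In the wrist view the tall drive's cap is at about (243–280, 205–317), between the rack's right end and the middle cartridge. I'll overlay the estimated cap and move closer.

```bash
python3 - <<'E'
from h import *
c=load('w2'); 
C=np.array([.506,.239])
print(proj(c,[[C[0]+a*.035,C[1]+b*.01,.111] for a,b in [(1,-1),(1,1),(-1,1),(-1,-1)]]).round(1))
g=cv2.cvtColor(c['color'],cv2.COLOR_RGB2GRAY); 
for r in (250,280,305,312): print(r,g[r,225:300:3].tolist())
for r in (255,262): print(r,g[195:330:4,r].tolist())
print(R.from_rotvec(np.ravel(c['rvec'])).as_matrix().round(3).tolist())
E
```

```text
[[243.9 319.2]
 [270.2 319. ]
 [266.3 229.7]
 [238.2 230. ]]
250 [27, 29, 29, 29, 26, 33, 112, 118, 121, 120, 121, 120, 119, 120, 102, 54, 48, 29, 40, 12, 13, 25, 15, 27, 28]
280 [11, 21, 20, 22, 23, 17, 82, 119, 118, 119, 117, 117, 117, 119, 113, 72, 54, 34, 39, 23, 11, 24, 26, 19, 31]
305 [158, 155, 118, 120, 120, 119, 115, 107, 117, 117, 117, 116, 118, 118, 119, 95, 62, 113, 119, 116, 114, 118, 117, 117, 117]
312 [159, 95, 81, 82, 66, 64, 47, 52, 114, 115, 117, 116, 117, 118, 116, 99, 101, 119, 116, 117, 118, 118, 115, 117, 115]
255 [19, 25, 12, 22, 56, 59, 59, 55, 59, 105, 120, 121, 121, 120, 121, 120, 119, 119, 118, 118, 119, 119, 117, 116, 118, 117, 116, 116, 116, 117, 117, 104, 113, 114]
262 [15, 41, 42, 56, 60, 59, 57, 60, 60, 106, 122, 121, 121, 121, 123, 120, 119, 119, 119, 119, 119, 118, 117, 118, 117, 118, 117, 117, 117, 115, 115, 108, 114, 115]
[[0.009, 1.0, -0.0], [0.955, -0.009, 0.296], [0.296, -0.003, -0.955]]
```

Emit:
apply_moves:
  rows:
    - {"x": -20,"y": -22,"z": 20,"ax": 0,"ay": 0,"az": 0,"gripper": 0.45}
    - {"x": -15,"y": -22,"z": 20,"ax": 0,"ay": 0,"az": 0,"gripper": 0.45}
    - {"x": 0,"y": 0,"z": 20,"ax": 0,"ay": 0,"az": 0,"gripper": 0.45}
    - {"x": 0,"y": 0,"z": 0,"ax": 0,"ay": 0,"az": 0,"gripper": 0.45}
    - {"x": 0,"y": 0,"z": 0,"ax": 0,"ay": 0,"az": 0,"gripper": 0.45}

```text
clock: 1.87
position: [0.4996, 0.2459, 0.1945]
ee_rot: [-0.001, 1.0, -0.0, -0.001]
ft_force: [-0.1, -0.5, 0.8]
grip_width: 0.549
grasp_force: 0.0
```

```bash
python3 - <<'E'
from h import *
o=get_obs(); print(o['clock'],o['position'],o['grip_width'],R.from_quat(o['ee_rot']).as_matrix().round(3).tolist())
c=snap('wrist','w3'); 
C=np.array([.506,.239])
p=proj(c,[[C[0]+a*.035,C[1]+b*.01,.111] for a,b in [(1,-1),(1,1),(-1,1),(-1,-1)]]).round(1);print(p)
i=cv2.imread('pics/w3.png'); cv2.polylines(i,[p.astype(np.int32)],True,(0,0,255)); cv2.imwrite('pics/w3b.png',i)
E
```

```text
1.8667 [0.49963976 0.24591899 0.19447963] 0.5486132005834194 [[-1.0, -0.001, -0.002], [-0.001, 1.0, -0.0], [0.002, -0.0, -1.0]]
[[285.4 320.5]
 [318.5 320.5]
 [319.  206.3]
 [283.2 206.3]]
```

View pics/w3b.png

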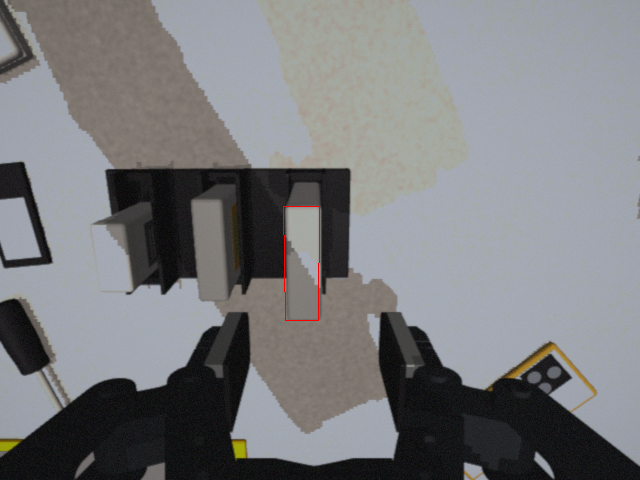

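The predicted cap outline fits to about 1 mm, so I descend and grip.

Emit:
apply_moves:
  rows:
    - {"x": -6,"y": -6.5,"z": 22,"ax": 0,"ay": 0,"az": 0,"gripper": 0.45}
    - {"x": 0,"y": 0,"z": 22,"ax": 0,"ay": 0,"az": 0,"gripper": 0.45}
    - {"x": 0,"y": 0,"z": 22,"ax": 0,"ay": 0,"az": 0,"gripper": 0.45}
    - {"x": 0,"y": 0,"z": 22,"ax": 0,"ay": 0,"az": 0,"gripper": 0.45}
    - {"x": 0,"y": 0,"z": 14,"ax": 0,"ay": 0,"az": 0,"gripper": 0.45}

```text
clock: 2.33
position: [0.506, 0.2402, 0.0922]
ee_rot: [-0.001, 1.0, 0.0, 0.0]
ft_force: [0.6, -0.8, 0.4]
grip_width: 0.55
grasp_force: 0.0
```

Emit:
apply_moves:
  rows:
    - {"x": 0,"y": 0,"z": 0,"ax": 0,"ay": 0,"az": 0,"gripper": 0.45}
    - {"x": 0,"y": 0,"z": 0,"ax": 0,"ay": 0,"az": 0,"gripper": 0.6}
    - {"x": 0,"y": 0,"z": 0,"ax": 0,"ay": 0,"az": 0,"gripper": 0.7}
    - {"x": 0,"y": 0,"z": 0,"ax": 0,"ay": 0,"az": 0,"gripper": 1}
    - {"x": 0,"y": 0,"z": 0,"ax": 0,"ay": 0,"az": 0,"gripper": 1}

```text
clock: 2.75
position: [0.5076, 0.2396, 0.0948]
ee_rot: [-0.0, 1.0, 0.001, 0.001]
ft_force: [-2.5, 0.7, 7.1]
grip_width: 0.206
grasp_force: 68.9
```

Emit:
apply_moves:
  rows:
    - {"x": 0,"y": 0,"z": 0,"ax": 0,"ay": 0,"az": 0,"gripper": 1}
    - {"x": 0,"y": 0,"z": 0,"ax": 0,"ay": 0,"az": 0,"gripper": 1}
    - {"x": 0,"y": 0,"z": 0,"ax": 0,"ay": 0,"az": 0,"gripper": 1}
    - {"x": 0,"y": 0,"z": 0,"ax": 0,"ay": 0,"az": 0,"gripper": 1}
    - {"x": 0,"y": 0,"z": 0,"ax": 0,"ay": 0,"az": 0,"gripper": 1}

```text
clock: 3.17
position: [0.5076, 0.2396, 0.0947]
ee_rot: [-0.0, 1.0, 0.001, 0.001]
ft_force: [-2.0, 1.2, 6.8]
grip_width: 0.204
grasp_force: 68.9
```

Emit:
apply_moves:
  rows:
    - {"x": 0,"y": 0,"z": -10,"ax": 0,"ay": 0,"az": 0,"gripper": 1}
    - {"x": 0,"y": 0,"z": -25,"ax": 0,"ay": 0,"az": 0,"gripper": 1}
    - {"x": 0,"y": 0,"z": -35,"ax": 0,"ay": 0,"az": 0,"gripper": 1}
    - {"x": 0,"y": 0,"z": -35,"ax": 0,"ay": 0,"az": 0,"gripper": 1}
    - {"x": 0,"y": 0,"z": -35,"ax": 0,"ay": 0,"az": 0,"gripper": 1}

```text
clock: 3.58
position: [0.5063, 0.2383, 0.2354]
ee_rot: [-0.0, 1.0, 0.0, 0.0]
ft_force: [1.4, -0.0, -1.6]
grip_width: 0.205
grasp_force: 68.8
```

Emit:
apply_moves:
  rows:
    - {"x": 0,"y": -15,"z": -15,"ax": 0,"ay": 0,"az": 0,"gripper": 1}
    - {"x": 0,"y": -30,"z": 0,"ax": 0,"ay": 0,"az": 0,"gripper": 1}
    - {"x": 0,"y": -35,"z": 0,"ax": 0,"ay": 0,"az": 0,"gripper": 1}
    - {"x": 0,"y": -35,"z": 0,"ax": 0,"ay": 0,"az": 0,"gripper": 1}
    - {"x": 0,"y": -35,"z": 0,"ax": 0,"ay": 0,"az": 0,"gripper": 1}

```text
clock: 4.0
position: [0.5064, 0.0869, 0.2489]
ee_rot: [-0.0, 1.0, 0.0, 0.001]
ft_force: [1.1, 0.3, -1.5]
grip_width: 0.204
grasp_force: 68.8
```

Emit:
apply_moves:
  rows:
    - {"x": 0,"y": -35,"z": 0,"ax": 0,"ay": 0,"az": 0,"gripper": 1}
    - {"x": 0,"y": -35,"z": 0,"ax": 0,"ay": 0,"az": 0,"gripper": 1}
    - {"x": 0,"y": -35,"z": 0,"ax": 0,"ay": 0,"az": 0,"gripper": 1}
    - {"x": 0,"y": -35,"z": 0,"ax": 0,"ay": 0,"az": 0,"gripper": 1}
    - {"x": 0,"y": -35,"z": 0,"ax": 0,"ay": 0,"az": 0,"gripper": 1}

```text
clock: 4.42
position: [0.5063, -0.0883, 0.2489]
ee_rot: [-0.0, 1.0, 0.0, 0.001]
ft_force: [0.2, -0.4, -1.9]
grip_width: 0.207
grasp_force: 68.8
```

Emit:
apply_moves:
  rows:
    - {"x": -5,"y": -35,"z": 0,"ax": 0,"ay": 0,"az": 0,"gripper": 1}
    - {"x": -5,"y": -30,"z": 0,"ax": 0,"ay": 0,"az": 0,"gripper": 1}
    - {"x": 0,"y": 0,"z": 0,"ax": 0,"ay": 0,"az": -4.5,"gripper": 1}
    - {"x": 0,"y": 0,"z": 0,"ax": 0,"ay": 0,"az": -4.5,"gripper": 1}
    - {"x": 0,"y": 0,"z": 0,"ax": 0,"ay": 0,"az": -4.3,"gripper": 1}

```text
clock: 4.83
position: [0.5166, -0.1522, 0.2486]
ee_rot: [-0.117, 0.993, 0.0, 0.001]
ft_force: [-0.5, 0.7, -2.3]
grip_width: 0.201
grasp_force: 68.9
```

Emit:
apply_moves:
  rows:
    - {"x": 0,"y": 0,"z": 0,"ax": 0,"ay": 0,"az": 0,"gripper": 1}
    - {"x": 0,"y": 0,"z": 0,"ax": 0,"ay": 0,"az": 0,"gripper": 1}

```text
clock: 5.0
position: [0.5167, -0.1515, 0.2483]
ee_rot: [-0.115, 0.993, 0.0, 0.001]
ft_force: [-0.3, -0.3, -1.2]
grip_width: 0.203
grasp_force: 68.9
```

```bash
python3 - <<'E'
from h import *
o=get_obs(); print(o['clock'],o['position'],o['grip_width'],o['grasp_force'],R.from_quat(o['ee_rot']).as_matrix().round(3).tolist())
a=snap('wrist','w4')['color'];s=snap('scene','s4')['color']
z=lambda i,x,y,w,h,W,H: cv2.resize(i[y:y+h,x:x+w],(W,H),interpolation=cv2.INTER_CUBIC)
v=np.zeros((600,800,3),np.uint8); v[:300,:400]=z(a,0,0,640,480,400,300); v[:,400:]=z(s,130,60,180,270,400,600); v[300:,:400]=z(a,160,180,320,240,400,300)
cv2.imwrite('pics/z4.png',v[:,:,::-1])
E
```

```text
5.0 [ 0.51669854 -0.15154279  0.24826632] 0.20326582596863726 68.91387104988098 [[-0.974, -0.228, 0.001], [-0.228, 0.974, 0.0], [-0.001, 0.0, -1.0]]
```

View pics/z4.png

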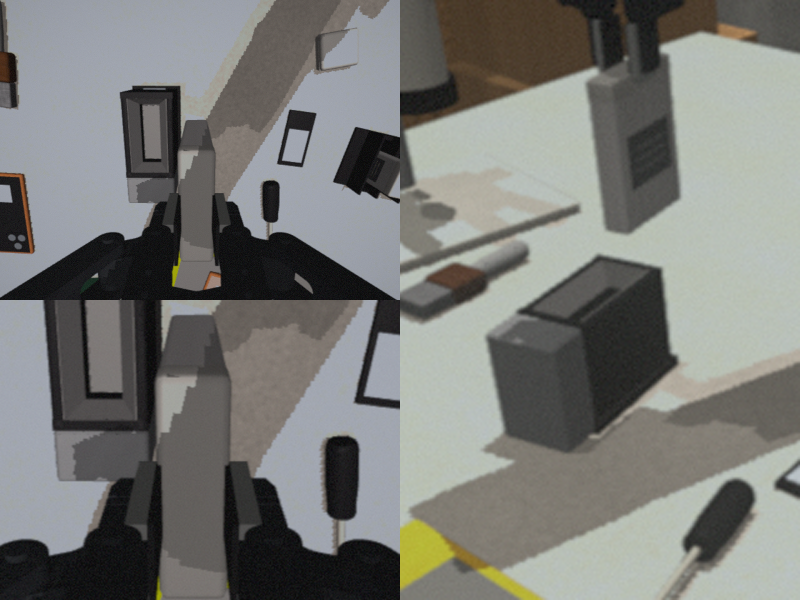

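The drive is held upright, and the dock is in the wrist view at about (195–290, 140–325) full-frame. I'll overlay the dock estimate on this picture to refine it.

```bash
python3 - <<'E'
from h import *
def rect(cx,cy,a,x0,x1,w,z):
    u=np.array([np.cos(a),np.sin(a)]);v=np.array([-u[1],u[0]]);C=np.array([cx,cy])
    return [[*(C+u*x+v*y),z] for x,y in [(x0,-w/2),(x1,-w/2),(x1,w/2),(x0,w/2)]]
def draw(f,crop,W,H):
    c=load(f);i=c['color'][:,:,::-1];x,y,w,h=crop;i=cv2.resize(i[y:y+h,x:x+w],(W,H),interpolation=cv2.INTER_CUBIC)
    a=np.radians(13.3)
    for q,col in [(rect(.5255,-.2085,a,-.052,.088,.06,.088),(0,0,255)),(rect(.5255,-.2085,a,-.045,.045,.044,.088),(0,255,255)),(rect(.5255,-.2085,a,-.037,.037,.024,.070),(0,255,0)),
      (rect(.517,-.1515,a,-.035,.035,.02,.2483+.016),(255,0,255))]:
        p=(proj(c,q)-[x,y])*[W/w,H/h]+.5*W/w; cv2.polylines(i,[p.astype(np.int32)],True,col)
    return i
v=np.hstack([draw('w4',(170,120,200,300),400,600),draw('s4',(160,50,133,200),400,600)])
cv2.imwrite('pics/z5.png',v)
E
```

```text
(no output)
```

View pics/z5.png

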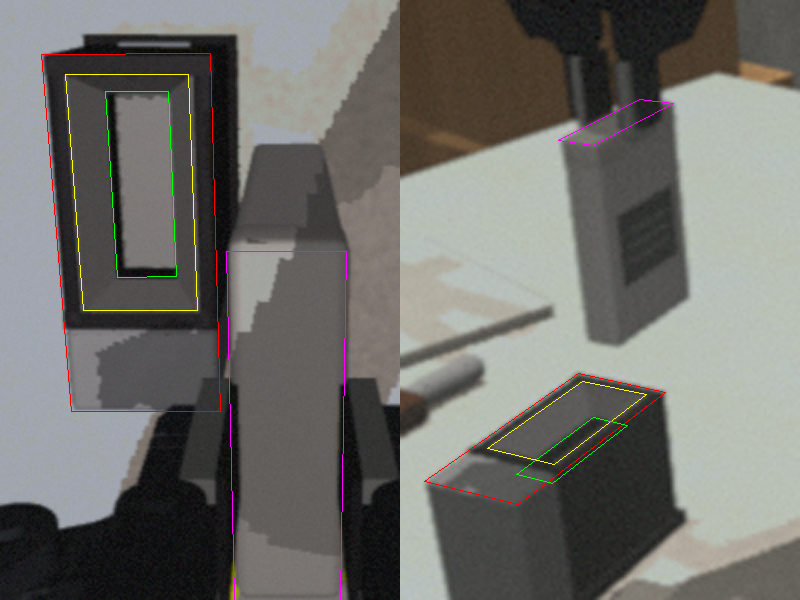

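The dock estimate fits both views to about a pixel. I'll check the held drive for tilt from its corners in the scene view.

```bash
python3 - <<'E'
from h import *
c=load('s4'); a=np.radians(13.3);u=np.array([np.cos(a),np.sin(a)]);v=np.array([-u[1],u[0]]);C=np.array([.517,-.1515])
for nm,z in(('top',.2643),('bot',.1593)):
    print(nm,((proj(c,[[*(C+u*x+v*y),z] for x,y in [(.035,-.01),(.035,.01),(-.035,.01)]])-[160,50])*3).round().tolist())
E
```

```text
top [[156.0, 139.0], [192.0, 144.0], [272.0, 102.0]]
bot [[183.0, 344.0], [216.0, 351.0], [289.0, 299.0]]
```

Emit:
apply_moves:
  rows:
    - {"x": 1,"y": -19,"z": 0,"ax": 0,"ay": 0,"az": 0,"gripper": 1}
    - {"x": 1,"y": -19,"z": 0,"ax": 0,"ay": 0,"az": 0,"gripper": 1}
    - {"x": 1.5,"y": -19.5,"z": 0,"ax": 0,"ay": 0,"az": 0,"gripper": 1}
    - {"x": 0,"y": 0,"z": 20,"ax": 0,"ay": 0,"az": 0,"gripper": 1}
    - {"x": 0,"y": 0,"z": 20,"ax": 0,"ay": 0,"az": 0,"gripper": 1}

```text
clock: 5.52
position: [0.527, -0.2099, 0.208]
ee_rot: [-0.114, 0.993, -0.001, 0.001]
ft_force: [0.0, 0.6, -2.1]
grip_width: 0.208
grasp_force: 69.0
```

Emit:
apply_moves:
  rows:
    - {"x": 0,"y": 0,"z": 15,"ax": 0,"ay": 0,"az": 0,"gripper": 1}
    - {"x": 0,"y": 0,"z": 8,"ax": 0,"ay": 0,"az": 0,"gripper": 1}
    - {"x": 0,"y": 0,"z": 0,"ax": 0,"ay": 0,"az": 0,"gripper": 1}
    - {"x": 0,"y": 0,"z": 0,"ax": 0,"ay": 0,"az": 0,"gripper": 1}

```text
clock: 5.85
position: [0.5266, -0.2082, 0.1848]
ee_rot: [-0.116, 0.993, -0.0, 0.0]
ft_force: [0.2, -0.5, -0.4]
grip_width: 0.204
grasp_force: 69.0
```

Emit:
apply_moves:
  rows:
    - {"x": 0,"y": 0,"z": 6,"ax": 0,"ay": 0,"az": 0,"gripper": 1}
    - {"x": 0,"y": 0,"z": 6,"ax": 0,"ay": 0,"az": 0,"gripper": 1}
    - {"x": 0,"y": 0,"z": 6,"ax": 0,"ay": 0,"az": 0,"gripper": 1}
    - {"x": 0,"y": 0,"z": 6,"ax": 0,"ay": 0,"az": 0,"gripper": 1}
    - {"x": 0,"y": 0,"z": 0,"ax": 0,"ay": 0,"az": 0,"gripper": 1}

```text
clock: 6.27
position: [0.5258, -0.208, 0.1589]
ee_rot: [-0.116, 0.993, 0.0, -0.001]
ft_force: [1.0, 0.3, -2.5]
grip_width: 0.21
grasp_force: 69.0
```

Emit:
apply_moves:
  rows:
    - {"x": 0,"y": 0,"z": 4,"ax": 0,"ay": 0,"az": 0,"gripper": 1}
    - {"x": 0,"y": 0,"z": 4,"ax": 0,"ay": 0,"az": 0,"gripper": 1}
    - {"x": 0,"y": 0,"z": 2,"ax": 0,"ay": 0,"az": 0,"gripper": 1}
    - {"x": 0,"y": 0,"z": 0,"ax": 0,"ay": 0,"az": 0,"gripper": 1}

```text
clock: 6.6
position: [0.5262, -0.2082, 0.1498]
ee_rot: [-0.116, 0.993, 0.0, -0.0]
ft_force: [-0.1, 0.7, -2.1]
grip_width: 0.203
grasp_force: 69.0
```

It entered the slot without side load. Now the push.

Emit:
apply_moves:
  rows:
    - {"x": 0,"y": 0,"z": 5,"ax": 0,"ay": 0,"az": 0,"gripper": 1}
    - {"x": 0,"y": 0,"z": 5,"ax": 0,"ay": 0,"az": 0,"gripper": 1}
    - {"x": 0,"y": 0,"z": 5,"ax": 0,"ay": 0,"az": 0,"gripper": 1}
    - {"x": 0,"y": 0,"z": 5,"ax": 0,"ay": 0,"az": 0,"gripper": 1}
    - {"x": 0,"y": 0,"z": 0,"ax": 0,"ay": 0,"az": 0,"gripper": 1}

```text
clock: 7.02
position: [0.5266, -0.2083, 0.1296]
ee_rot: [-0.116, 0.993, -0.0, 0.0]
ft_force: [1.8, -1.2, 4.6]
grip_width: 0.204
grasp_force: 69.7
```

Emit:
apply_moves:
  rows:
    - {"x": 0,"y": 0,"z": 5,"ax": 0,"ay": 0,"az": 0,"gripper": 1}
    - {"x": 0,"y": 0,"z": 4,"ax": 0,"ay": 0,"az": 0,"gripper": 1}
    - {"x": 0,"y": 0,"z": 3,"ax": 0,"ay": 0,"az": 0,"gripper": 1}
    - {"x": 0,"y": 0,"z": 0,"ax": 0,"ay": 0,"az": 0,"gripper": 1}
    - {"x": 0,"y": 0,"z": 0,"ax": 0,"ay": 0,"az": 0,"gripper": 1}

```text
clock: 7.43
position: [0.5269, -0.2085, 0.1188]
ee_rot: [-0.116, 0.993, -0.0, 0.001]
ft_force: [0.8, 0.5, 5.1]
grip_width: 0.205
grasp_force: 69.8
```

Emit:
apply_moves:
  rows:
    - {"x": 0,"y": 0,"z": 2,"ax": 0,"ay": 0,"az": 0,"gripper": 1}
    - {"x": 0,"y": 0,"z": 2,"ax": 0,"ay": 0,"az": 0,"gripper": 1}
    - {"x": 0,"y": 0,"z": 0,"ax": 0,"ay": 0,"az": 0,"gripper": 1}
    - {"x": 0,"y": 0,"z": 0,"ax": 0,"ay": 0,"az": 0,"gripper": 1}

```text
clock: 7.77
position: [0.5282, -0.2094, 0.1185]
ee_rot: [-0.116, 0.993, -0.0, 0.002]
ft_force: [-9.7, 2.7, 36.7]
grip_width: 0.209
grasp_force: 73.5
```

Hard stop reached (force jump to 37 N). Now I ease up with the floor to just below the catch height, then release.

Emit:
apply_moves:
  rows:
    - {"x": 0,"y": 0,"z": -4,"ax": 0,"ay": 0,"az": 0,"gripper": 1}
    - {"x": 0,"y": 0,"z": -4,"ax": 0,"ay": 0,"az": 0,"gripper": 1}
    - {"x": 0,"y": 0,"z": -4,"ax": 0,"ay": 0,"az": 0,"gripper": 1}
    - {"x": 0,"y": 0,"z": -3,"ax": 0,"ay": 0,"az": 0,"gripper": 1}
    - {"x": 0,"y": 0,"z": 0,"ax": 0,"ay": 0,"az": 0,"gripper": 1}

```text
clock: 8.18
position: [0.5268, -0.2085, 0.13]
ee_rot: [-0.116, 0.993, -0.0, 0.0]
ft_force: [-0.4, -0.9, 4.0]
grip_width: 0.205
grasp_force: 69.7
```

Emit:
apply_moves:
  rows:
    - {"x": 0,"y": 0,"z": 0,"ax": 0,"ay": 0,"az": 0,"gripper": 0.75}
    - {"x": 0,"y": 0,"z": 0,"ax": 0,"ay": 0,"az": 0,"gripper": 0.6}
    - {"x": 0,"y": 0,"z": 0,"ax": 0,"ay": 0,"az": 0,"gripper": 0.5}
    - {"x": 0,"y": 0,"z": 0,"ax": 0,"ay": 0,"az": 0,"gripper": 0.5}
    - {"x": 0,"y": 0,"z": 0,"ax": 0,"ay": 0,"az": 0,"gripper": 0.5}

```text
clock: 8.6
position: [0.5261, -0.2081, 0.1289]
ee_rot: [-0.116, 0.993, 0.0, -0.0]
ft_force: [1.4, 0.0, 1.1]
grip_width: 0.501
grasp_force: 0.0
```

Emit:
apply_moves:
  rows:
    - {"x": 0,"y": 0,"z": -10,"ax": 0,"ay": 0,"az": 0,"gripper": 0.5}
    - {"x": 0,"y": 0,"z": -20,"ax": 0,"ay": 0,"az": 0,"gripper": 0.5}
    - {"x": 0,"y": 0,"z": -30,"ax": 0,"ay": 0,"az": 0,"gripper": 0.5}
    - {"x": 0,"y": 0,"z": -30,"ax": 0,"ay": 0,"az": 0,"gripper": 0.5}
    - {"x": 0,"y": 0,"z": -30,"ax": 0,"ay": 0,"az": 0,"gripper": 0.5}

```text
clock: 9.02
position: [0.5261, -0.2084, 0.2514]
ee_rot: [-0.116, 0.993, -0.0, 0.0]
ft_force: [0.9, -1.0, -0.2]
grip_width: 0.494
grasp_force: 0.0
```

```bash
python3 - <<'E'
from h import *
o=get_obs(); print(o['clock'],o['position'])
a=np.radians(13.3);u=np.array([np.cos(a),np.sin(a)]);v=np.array([-u[1],u[0]]);C=np.array([.5255,-.2085])
out=[]
for n,f,(x,y,w,h) in [('wrist','w6',(160,100,240,360)),('scene','s6',(160,100,120,180))]:
    c=snap(n,f);W,H=400,600;i=cv2.resize(c['color'][y:y+h,x:x+w,::-1],(W,H),interpolation=cv2.INTER_CUBIC)
    for z,col in [(.148,(0,255,0)),(.163,(0,0,255))]:
        p=(proj(c,[[*(C+u*s+v*t),z] for s,t in [(.035,-.01),(.035,.01),(-.035,.01),(-.035,-.01)]])-[x,y]+.5)*W/w
        cv2.polylines(i,[p.astype(np.int32)],True,col)
    out.append(i)
cv2.imwrite('pics/z6.png',np.hstack(out))
E
```

```text
9.0167 [ 0.52610668 -0.2084032   0.25135685]
```

View pics/z6.png

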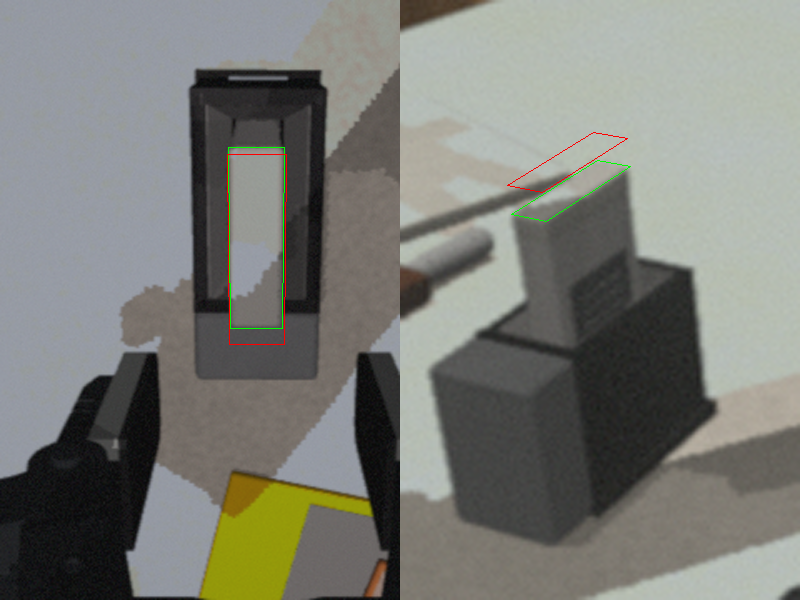

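The cap top matches the green outline, which is the caught height (60 mm above the rim). The drive is upright and centred, and the gripper is clear of it.

```bash
python3 -c "
from workcell import *
print(hand_in())"
```

```text
the job is handed in; nothing more can be done
None
```

The tall drive is in the dock, pushed fully down once and held by the catch at about 60 mm above the rim. It stands upright with the gripper clear, and I handed the job in at about 9 s, though the hand-in call returned no verdict.

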